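# Tidy the specimen-mounting bench

## Task

Clear the mounting bench for the next sheet: put the two standing marker pens into the leaning wooden pen holder, one in each sleeve, cap up and all the way down, and gently lay the standing cardboard tube on its side in the wooden cradle, resting in both saddles and roughly centred along it. Do not shift any of the other things on the bench.

Things in the scene. Friction and masses are not known exactly. Their poses are not given: they have to be found in the camera images.
- marker_a: Chunky marker pen standing upright on its flat foot: 140 mm long, 45 g. White barrel 26 mm in diameter for the lower 95 mm, then a grey cap 24 mm in diameter (upper 45 mm). Origin: centre of the foot; z runs along the pen to the cap. Both pens are alike; either may go in either sleeve. Held lightly it can swing between the fingers.
- marker_b: The second marker pen, the same in shape, size and axes as marker_a.
- tube: Closed cardboard tube with white end caps, standing upright: 40 mm in diameter, 150 mm long, 90 g. Origin: centre of the end it stands on; z runs along the tube. Both ends are alike. With a tool tilted 45 degrees, a grip over 43 mm from the top end brings the gripper's body against that end.
- tube_center (a point): Middle of the tube, on its axis; axes as the tube's.
- holder: Fixed plywood pen holder, base 120 (x) by 130 (y) by 8 mm, origin under its middle; top 105 mm high. Two square sleeves side by side along y, 75 mm between centres, 35 mm wide inside, 80 mm deep, walls 5 mm, solid between. They lean 35 degrees: axis from floor to mouth (-0.574, 0, 0.819) in the holder's frame, mouths opening up and to its -x. A seated pen stands 60 mm out.
- sleeve0_floor (a point): Centre of the inner floor of the sleeve at the holder's -y side, 26 mm above the table. Axes as the holder's (not leaning).
- sleeve0_mouth (a point): Centre of the mouth of that sleeve, 80 mm from its floor along the leaning axis. Axes as the holder's.
- sleeve1_floor (a point): Centre of the inner floor of the sleeve at the holder's +y side. Axes as the holder's.
- sleeve1_mouth (a point): Centre of the mouth of that sleeve. Axes as the holder's.
- cradle: Fixed wooden cradle: base 80 (x) by 150 (y) by 8 mm, origin under its middle, with two V saddles 12 mm thick, 57 mm either side of the middle along y. The V sides slope 40 degrees, 80 mm apart at the top, 55 mm above the table. The tube lies along the cradle's y, either end first. 102 mm between the saddles are free for fingers, down to the base plate.
- cradle_seat (a point): Where the middle of the tube comes to be when it lies in the cradle: 48 mm above the table, midway between the saddles. Axes as the cradle's.
- lens: Bystander: hand lens lying flat, round glass 68 mm across with a black handle 90 mm long, 12 mm high. Origin under the centre of the glass, handle towards -x. Leave it.
- tape: Bystander: roll of paper tape lying flat, 70 mm across, 20 mm high. Origin under its centre. Leave it.
- weight: Bystander: steel paperweight, 45 by 30 by 25 mm high. Origin under its centre. Leave it.
- eraser: Bystander: white eraser, 50 by 22 by 14 mm high. Origin under its centre. Leave it.
- paste_jar: Bystander: white paste jar with a grey lid, 60 mm across, 70 mm high. Origin under its centre. Leave it.

How it is judged:
By the outcome, as a careful person would: the job done as asked, in the order asked, and still so for the second after the job is handed in, with the robot touching nothing.
It also fails if it takes over 72 s, if anything falls off the work surface, if the arm or the gripper's body presses on something with over 40 N, if the wrist force passes 120 N, or if a joint passes its speed limit or range.

## Robot

A 6-joint arm with a two-finger parallel gripper is mounted at the origin on the work surface. World frame = base frame: x ahead of the robot, y to its left, z up, the work surface at z = 0. Lengths are in m, angles in rad, forces in N, time in s.
With the tool pointing down it reaches from about 0.2 to 0.875 m from the base axis. Payload 3.4 kg.
Tool frame: the origin (TCP) lies between the finger pads; the fingertips stand 25 mm ahead of it and the grasp point (between the pads) lies 6 mm ahead of it (r.nose_length is the z of the fingertips in the tool frame, in m); z points along the fingers, y is the line along which they close (so a half turn about z gives the same grasp; the last joint's range is limited). The gripper opens to 94 mm and grips with 3 to 60 N. Pads are 16 mm wide; open, the fingers measure 119 mm over their backs; the gripper's body (75 mm by 177 mm) begins 78 mm behind the grasp point.
Start: joints at [1.217, 0.276, 1.505, -0, 1.361, -0.121], TCP at [0.133, 0.56, 0.23] pointing down, gripper open.
Joint ranges: [-2.89, 2.89], [-0.75, 2.08], [0.22, 2.7], [-1.18, 4.32], [0.11, 2.71], [-2.7, 2.7]. Speed limits (rad/s): [2.57, 2.57, 3.14, 3.14, 3.14, 3.14].

## Interface

Orientations are given as a unit quaternion [w, x, y, z].
In Python, from plant import r, gripper_to, inverse_kinematics, vision, models, telemetry gives the robot as it stands. Calls block until the motion is done:
- r.move_to(position, orientation): joint-space move of the TCP to a pose.
- r.move_l(position, rot=None, vel=0.15, guard=None): straight line of the TCP; rot=None keeps the orientation; vel is the mean speed in m/s. With guard (N) it stops when the force on the tool has changed by that much, and returns True; else False.
- r.movej(angles): joint-space move.
- gripper_to(opening, f_grip=None): finger opening in m; f_grip is the grip in N (None keeps the last); returns when the fingers have stopped.
- r.hold(seconds).
- inverse_kinematics(position, orientation): joint angles nearest the present ones, or None.
- vision.snapshot(name): name is "scene" or "side" or "wrist"; returns the picture (400x640x3 uint8, red, green, blue); there is no depth.
- vision.get_calibration(name): a dict with "fx", "fy", "cx", "cy" (pixels), "position" and "orientation" of the camera in the world. Camera axes: x right, y down, z forward; pixel columns grow to the right and rows downward; lengths in m; the calibration is good to about 2 mm. A picture is of the moment at which its call begins: read the wrist's pose just before it. get_calibration takes no time and is no camera call; for the wrist camera it gives the pose at the moment of the call.
A pose or a line that the arm cannot do raises r.PlanningError and nothing moves.
- r.sign_off(): hands the job in; it is judged then, once.
Trained networks look in the newest picture that a camera, given by its name, has taken for a name from the list of things; names that differ only in an ending like _2 or _b are one class to them, and where a whole thing is asked for, a point or a joint stands for the part that bears it (a point fixed in the world has none). Each returns a list of dicts, best first, with "score" (0 to 1); they miss things now and then, are a little off and sometimes report something else, mostly with a low value. They report only what shows in the picture. A call takes as long as a camera call.
- models.boxes_of(thing, camera): "at" ([x, y, z] in m, in world coordinates, good to about 4 mm: the middle of the surface that is visible of it).
- models.regions_of(thing, camera): "pixels" (400x640 bool, what is visible of it).
- models.mark_of(thing, camera): "at" ([x, y, z] in m, in world coordinates, good to about 4 mm: a listed point, or the origin of a listed thing).
Readings, each from a call of its own:
- telemetry.current_t(): time.
- telemetry.current_joints(): joint angles.
- telemetry.current_dq(): joint speeds.
- telemetry.current_joint_efforts(): joint torques, N m.
- telemetry.current_ee_pos(): TCP position.
- telemetry.current_tool_rot(): TCP orientation.
- telemetry.current_wrist_force(): force on the tool from outside, world axes, zero at the start.
- telemetry.current_torque(): the same for the moment, N m.
- telemetry.current_opening(): finger opening in m.
- telemetry.current_finger_force(): force on a finger pad.
Only numpy, scipy, OpenCV 4.12 (cv2) and the standard library are available. Lean on these libraries where they do the work, as an engineer would, in place of code of your own. Each camera call takes 0.05 s, during which the arm holds its last target. There are 200 camera calls.

## Working session

There is one attempt and no reset: what is moved stays moved. The work goes in short steps, each a Python script; the robot and the scene stay as the last script left them, time stands still between calls to the robot, and variables do not carry over. Pictures are saved under pics/ and viewed, at most 10 in all, crops included, and the job is handed in when it is done.

```bash
ls; mkdir -p pics
python3 - <<'E'
from plant import r, vision, models, telemetry
import cv2, numpy as np
for c in ["scene","side"]:
    im=vision.snapshot(c); cv2.imwrite(f"pics/{c}0.png",im[:,:,::-1])
    k=vision.get_calibration(c); print(c,{a:np.round(b,3) for a,b in k.items()})
    for t in ["marker_a","tube","tube_center","holder","sleeve0_floor","sleeve0_mouth","sleeve1_floor","sleeve1_mouth","cradle","cradle_seat","lens","tape","weight","eraser","paste_jar"]:
        print(t,[(np.round(d["at"],3).tolist(),round(d["score"],2)) for d in models.mark_of(t,c)[:3]])
print(telemetry.current_t(), r.nose_length)
E
```

```text
pics
scene {'fx': np.float64(520.475), 'fy': np.float64(520.475), 'cx': np.float64(324.779), 'cy': np.float64(196.248), 'position': array([1.409, 0.064, 1.301]), 'orientation': array([-0.213,  0.633,  0.709, -0.226])}
marker_a [([0.435, -0.217, 0.003], 0.77), ([0.431, 0.03, 0.003], 0.69)]
tube [([0.439, 0.235, 0.002], 0.8)]
tube_center [([0.434, 0.23, 0.073], 0.89), ([0.64, -0.232, 0.02], 0.15)]
holder [([0.607, -0.199, -0.002], 0.94)]
sleeve0_floor [([0.64, -0.232, 0.021], 0.79), ([0.63, -0.156, 0.027], 0.66), ([0.452, -0.102, -0.002], 0.23)]
sleeve0_mouth [([0.592, -0.243, 0.093], 0.57)]
sleeve1_floor [([0.623, -0.157, 0.027], 0.59)]
sleeve1_mouth [([0.58, -0.167, 0.09], 0.88)]
cradle [([0.594, 0.202, 0.001], 0.55)]
cradle_seat [([0.592, 0.198, 0.05], 0.86), ([0.453, -0.1, -0.003], 0.68)]
lens [([0.713, 0.009, 0.0], 0.65)]
tape [([0.416, -0.347, 0.001], 0.61)]
weight [([0.47, 0.101, 0.001], 0.56)]
eraser [([0.451, -0.1, -0.0], 0.47), ([0.418, -0.347, -0.003], 0.33)]
paste_jar [([0.384, 0.381, 0.001], 0.77)]
side {'fx': np.float64(434.872), 'fy': np.float64(434.872), 'cx': np.float6
[... 297 characters left out ...]
der [([0.604, -0.199, -0.002], 0.96)]
sleeve0_floor [([0.637, -0.228, 0.027], 0.69)]
sleeve0_mouth [([0.59, -0.239, 0.092], 0.76)]
sleeve1_floor [([0.593, -0.241, 0.095], 0.67), ([0.622, -0.154, 0.027], 0.61)]
sleeve1_mouth [([0.579, -0.17, 0.096], 0.87)]
cradle [([0.591, 0.201, -0.003], 0.87), ([0.637, -0.231, 0.027], 0.39), ([0.381, 0.388, 0.0], 0.25)]
cradle_seat [([0.597, 0.206, 0.046], 0.6)]
lens [([0.713, 0.015, -0.001], 0.71)]
tape [([0.414, -0.347, 0.002], 0.95)]
weight [([0.475, 0.104, -0.002], 0.58), ([0.43, 0.031, -0.0], 0.54)]
eraser [([0.455, -0.097, -0.002], 0.71), ([0.43, 0.032, 0.001], 0.61), ([0.437, 0.239, -0.001], 0.36)]
paste_jar [([0.384, 0.389, -0.002], 0.82)]
1.6 0.025
```

View pics/scene0.png

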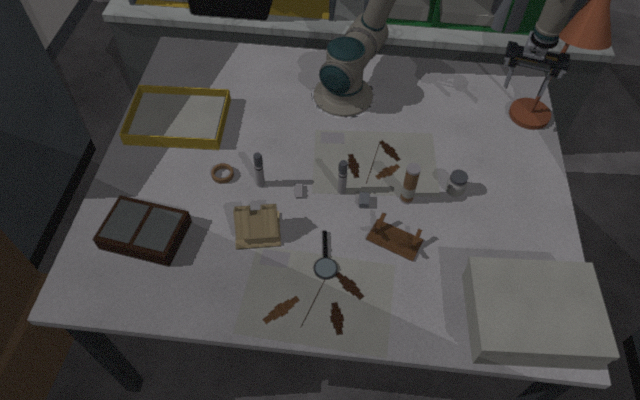

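View pics/side0.png

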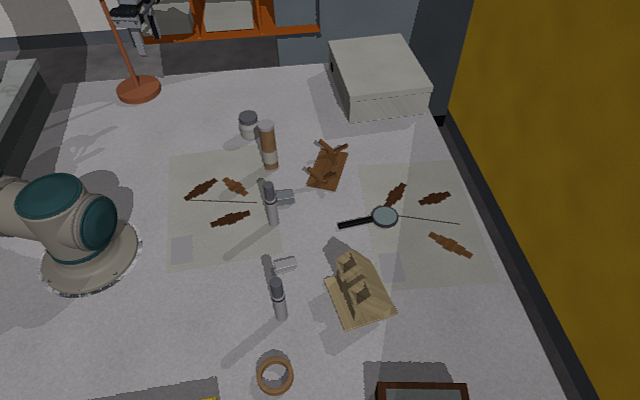

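The views show the pens at scene pixels (260,170) and (342,177), the tube at (411,183), the holder at (258,225) and the cradle at (396,237). The weight sits close to pen b. The network marks agree with this. Next I'll take closer wrist views to refine the positions and yaws.

```bash
cat > h.py <<'E'
from plant import r, gripper_to, inverse_kinematics, vision, models, telemetry
import cv2, numpy as np
from scipy.spatial.transform import Rotation as R
def tool(z,y):
    "quaternion wxyz of a tool with z axis and closing axis y"
    z=np.array(z,float); z/=np.linalg.norm(z); y=np.array(y,float); y-=z*(y@z); y/=np.linalg.norm(y)
    q=R.from_matrix(np.c_[np.cross(y,z),y,z]).as_quat(); return q[[3,0,1,2]]
G=0.006
def tcp(grasp,z): return np.array(grasp)-G*np.array(z)
E
python3 - <<'E'
from h import *
import json
D=[]
P={"h":["holder","sleeve0_floor","sleeve0_mouth","sleeve1_floor","sleeve1_mouth","marker_a"],"c":["cradle","cradle_seat","tube","tube_center","marker_a"]}
for i,(p,k) in enumerate([((.45,.16,.42),"c"),((.53,.2,.42),"c"),((.45,-.15,.42),"h"),((.55,-.18,.42),"h")]):
    r.move_to(p,tool([0,0,-1],[0,1,0]))
    im=vision.snapshot("wrist"); c=vision.get_calibration("wrist")
    cv2.imwrite(f"pics/w{i}.png",im[:,:,::-1])
    print(i,np.round(c["position"],3),np.round(c["orientation"],3),np.round(telemetry.current_joints(),2))
    for t in P[k]: print(t,[(np.round(d["at"],3).tolist(),round(d["score"],2)) for d in models.mark_of(t,"wrist")[:3]])
    for t in ["cradle"] if k=="c" else ["holder"]:
        g=models.regions_of(t,"wrist")
        if g:
            m=g[0]["pixels"]; v,u=np.nonzero(m); w,x,y,z=c["orientation"]
            d=np.c_[(u-c["cx"])/c["fx"],(v-c["cy"])/c["fy"],np.ones(len(u))]@R.from_quat([x,y,z,w]).as_matrix().T
            s=(0.008-c["position"][2])/d[:,2]; q=(c["position"]+d*s[:,None])[:,:2]
            rect=cv2.minAreaRect((q*1000).astype(np.float32)); print(t,"rect",rect,len(u))
print(telemetry.current_t())
E
python3 -c "
import cv2,numpy as np
cv2.imwrite('pics/m.png',cv2.resize(np.vstack([np.hstack([cv2.imread(f'pics/w{i}.png') for i in (0,1)]),np.hstack([cv2.imread(f'pics/w{i}.png') for i in (2,3)])]),(800,500),interpolation=cv2.INTER_AREA))"
```

```text
0 [0.382 0.161 0.574] [0.085 0.702 0.702 0.084] [ 0.2   0.08  1.3   0.    1.76 -1.37]
cradle [([0.595, 0.203, 0.002], 0.57)]
cradle_seat [([0.592, 0.2, 0.046], 0.62), ([0.434, 0.034, -0.001], 0.5), ([0.582, -0.166, 0.092], 0.17)]
tube [([0.437, 0.237, -0.001], 0.65), ([0.442, 0.234, 0.073], 0.56)]
tube_center [([0.442, 0.233, 0.076], 0.83)]
marker_a [([0.436, -0.223, 0.003], 0.88), ([0.433, 0.031, 0.0], 0.85)]
cradle rect ((601.4487915039062, 200.5104522705078), (152.8228759765625, 100.36993408203125), 67.43046569824219) 3185
1 [0.462 0.201 0.574] [0.085 0.702 0.702 0.084] [ 0.24  0.22  1.13 -0.    1.79 -1.33]
cradle [([0.594, 0.206, -0.001], 0.79)]
cradle_seat [([0.592, 0.2, 0.045], 0.62), ([0.639, -0.225, 0.028], 0.36)]
tube [([0.436, 0.235, 0.0], 0.74)]
tube_center [([0.441, 0.232, 0.072], 0.73)]
marker_a [([0.44, -0.224, 0.002], 0.66), ([0.434, 0.03, 0.001], 0.61), ([0.596, -0.24, 0.095], 0.23)]
cradle rect ((598.4530639648438, 200.68701171875), (149.65423583984375, 96.11736297607422), 68.06761932373047) 3371
2 [ 0.383 -0.149  0.574] [0.085 0.702 0.702 0.085] [-0.47  0.07  1.31  
[... 434 characters left out ...]
38, -211.5003662109375), (124.54595947265625, 157.59429931640625), 11.390439987182617) 4292
3 [ 0.482 -0.179  0.574] [0.085 0.702 0.702 0.084] [-0.44  0.24  1.1  -0.    1.8  -2.01]
holder [([0.604, -0.205, -0.0], 0.75)]
sleeve0_floor [([0.638, -0.225, 0.028], 0.59)]
sleeve0_mouth [([0.595, -0.241, 0.098], 0.85), ([0.437, 0.234, -0.001], 0.44), ([0.606, -0.206, 0.004], 0.34)]
sleeve1_floor [([0.628, -0.155, 0.026], 0.61), ([0.591, 0.202, 0.004], 0.3)]
sleeve1_mouth [([0.582, -0.17, 0.091], 0.68)]
marker_a [([0.434, 0.032, 0.001], 0.79), ([0.439, -0.224, -0.0], 0.75)]
holder rect ((608.7409057617188, -206.58395385742188), (121.1054458618164, 146.63388061523438), 11.809261322021484) 4587
7.3667
```

View pics/m.png

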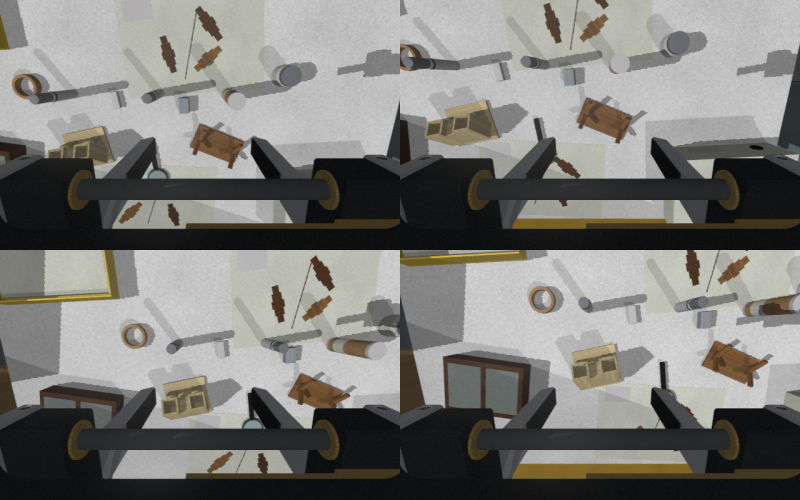

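Wrist views: the holder's mouths face the robot with a yaw of about 11°. The cradle runs mostly along y with a yaw of about -22°. The pens stand clear. Now I'll fit the holder, pick pen a and bring it above sleeve 0.

```bash
cat >> h.py <<'E'
from scipy.optimize import least_squares
F=np.array
obs={("f",-1):[(.640,-.232),(.637,-.228),(.640,-.225),(.638,-.225)],("f",1):[(.623,-.157),(.622,-.154),(.629,-.159),(.628,-.155)],
 ("m",-1):[(.592,-.243),(.590,-.239),(.596,-.240),(.595,-.241)],("m",1):[(.580,-.167),(.579,-.170),(.584,-.167),(.582,-.170)]}
def model(p,k,s):
    c,n=np.cos(p[2]),np.sin(p[2]); x=0 if k=="f" else -.0459; y=.0375*s
    return F([p[0]+c*x-n*y,p[1]+n*x+c*y])
fit=least_squares(lambda p:np.concatenate([model(p,k,s)-F(o) for (k,s),l in obs.items() for o in l]),[.63,-.19,.18])
HP=fit.x; c_,n_=np.cos(HP[2]),np.sin(HP[2])
HX=F([c_,n_,0]); HY=F([-n_,c_,0]); AX=-.574*HX+F([0,0,.819])   # sleeve axis, floor to mouth
def floor(s): return np.r_[model(HP,"f",s),.026]
GH=.115  # grasp height on pen
def pen_tcp(foot): return foot+AX*(GH+G)
QI=tool(-AX,HY); QD=tool([0,0,-1],HY)
def see(t,cams=("scene","side")):
    for c in cams:
        vision.snapshot(c); print(c,t,[(np.round(d["at"],3).tolist(),round(d["score"],2)) for d in models.mark_of(t,c)[:3]])
def pick(xy):
    gripper_to(.07,20)
    r.move_to([*xy,GH+G+.06],QD); r.move_l([*xy,GH+G],vel=.1)
    gripper_to(.0,25); r.move_l([*xy,GH+G+.12],vel=.2)
    print("open",telemetry.current_opening(),telemetry.current_t())
E
python3 - <<'E'
from h import *
print(np.round(HP,4),np.degrees(HP[2]),np.round(floor(-1),4),np.round(floor(-1)+.08*AX,4), np.abs(fit.fun).max())
pick((.437,-.222))
f=floor(-1)
r.move_to(pen_tcp(f+AX*.13),QI)
print("foot should be",np.round(f+AX*.13,3)); see("marker_a")
print(telemetry.current_joints().round(2) if hasattr(telemetry.current_joints(),'round') else telemetry.current_joints(),telemetry.current_t())
for c in ("side",):
    im=vision.snapshot(c)[150:350,200:450]; cv2.imwrite("pics/s1.png",cv2.resize(im,(750,600))[:,:,::-1])
E
```

```text
[ 0.6322 -0.1936  0.2031] 11.634563956108327 [ 0.6397 -0.2304  0.026 ] [ 0.5948 -0.2396  0.0915] 0.0053512170062332
open 0.023515096562556154 11.2583Traceback (most recent call last):
  File "<stdin>", line 5, in <module>
plant.PlanningError: the arm cannot take that pose within its joint ranges
```

Run:
```python
from h import *
f=floor(-1)
print(np.round(telemetry.current_joints(),2))
for n,y in (("HY",HY),("-HY",-HY),("HX",HX),("-HX",-HX)):
  for d in (.0,.09,.13):
    for name,z in (("ins",-AX),("down",F([0,0,-1]))):
      p=pen_tcp(f+AX*d) if name=="ins" else F([.437,-.222,GH+G+.12])
      q=inverse_kinematics(p,tool(z,y)); print(n,d,name,None if q is None else np.round(q,2))
```

```text
[-0.61  0.14  1.66  0.    1.34 -2.39]
HY 0.0 ins None
HY 0.0 down [-0.61  0.14  1.66 -0.    1.34 -2.39]
HY 0.09 ins None
HY 0.09 down [-0.61  0.14  1.66 -0.    1.34 -2.39]
HY 0.13 ins None
HY 0.13 down [-0.61  0.14  1.66 -0.    1.34 -2.39]
-HY 0.0 ins [-0.81  0.28  1.99  0.85  0.71 -0.06]
-HY 0.0 down [-0.61  0.14  1.66 -0.    1.34  0.76]
-HY 0.09 ins [-0.92  0.15  1.94  0.72  0.9   0.03]
-HY 0.09 down [-0.61  0.14  1.66 -0.    1.34  0.76]
-HY 0.13 ins [-0.97  0.09  1.91  0.68  0.99  0.06]
-HY 0.13 down [-0.61  0.14  1.66 -0.    1.34  0.76]
HX 0.0 ins [-0.81  0.28  1.99  0.85  0.71 -1.63]
HX 0.0 down [-0.61  0.14  1.66 -0.    1.34 -0.82]
HX 0.09 ins [-0.92  0.15  1.94  0.72  0.9  -1.54]
HX 0.09 down [-0.61  0.14  1.66 -0.    1.34 -0.82]
HX 0.13 ins [-0.97  0.09  1.91  0.68  0.99 -1.51]
HX 0.13 down [-0.61  0.14  1.66 -0.    1.34 -0.82]
-HX 0.0 ins [-0.81  0.28  1.99  0.85  0.71  1.51]
-HX 0.0 down [-0.61  0.14  1.66 -0.    1.34  2.33]
-HX 0.09 ins [-0.92  0.15  1.94  0.72  0.9   1.6 ]
-HX 0.09 down [-0.61  0.14  1.66 -0.    1.34  2.33]
-HX 0.13 ins [-0.97  0.09  1.91  0.68  0.99  1.63]
-HX 0.13 down [-0.61  0.14  1.66 -0.    1.34  2.33]
```

```bash
sed -i 's/QI=tool(-AX,HY); QD=tool(\[0,0,-1\],HY)/QI=tool(-AX,-HY); QD=tool([0,0,-1],-HY)/' h.py
python3 - <<'E'
from h import *
f=floor(-1)
r.move_to(pen_tcp(f+AX*.13),QI)
print("foot should be",np.round(f+AX*.13,3)); see("marker_a")
print(telemetry.current_t(),telemetry.current_opening())
im=vision.snapshot("side")[150:350,200:450]; cv2.imwrite("pics/s1.png",cv2.resize(im,(750,600))[:,:,::-1])
E
```

```text
foot should be [ 0.567 -0.245  0.132]
scene marker_a [([0.567, -0.24, 0.136], 0.75), ([0.434, 0.03, -0.001], 0.65), ([0.629, -0.157, 0.026], 0.59)]
side marker_a [([0.565, -0.242, 0.136], 0.75), ([0.431, 0.033, 0.003], 0.47)]
13.55 0.023528824914132673
```

View pics/s1.png

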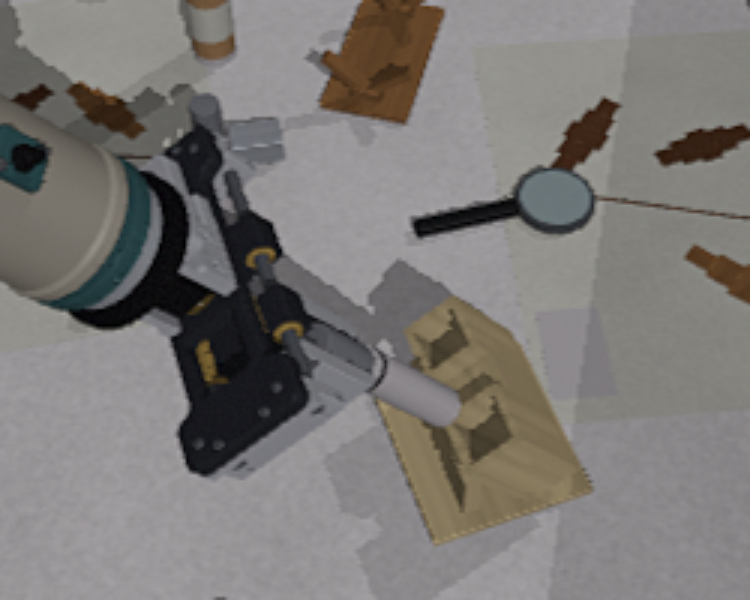

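The pen is held in line, with its foot at about (460,408) in the crop, right over sleeve 0's mouth near (490,435). Now I'll insert it with a guard.

```bash
cat >> h.py <<'E'
def insert(s):
    f=floor(s); r.move_l(pen_tcp(f+AX*.09),vel=.12)
    w0=F(telemetry.current_wrist_force())
    g=r.move_l(pen_tcp(f-AX*.004),vel=.07,guard=7)
    d=(F(telemetry.current_ee_pos())-pen_tcp(f))
    print("guard",g,"depth left mm",1000*(d@AX),"lateral",np.round(1000*F([d@HX,d@HY]),1),"dF",np.round(F(telemetry.current_wrist_force())-w0,1),telemetry.current_t())
    return g,d@AX
def leave(s):
    gripper_to(.042); f=floor(s)
    r.move_l(F(telemetry.current_ee_pos())+AX*.08,vel=.2)
E
python3 - <<'E'
from h import *
g,d=insert(-1)
if abs(d)<.008: leave(-1); see("marker_a")
print(telemetry.current_t())
E
```

```text
guard True depth left mm -0.667307861251193 lateral [0.1 0.2] dF [ 0.4 -0.3  2.9] 15.275
scene marker_a [([0.434, 0.029, 0.001], 0.83)]
side marker_a [([0.636, -0.224, 0.025], 0.62), ([0.472, 0.102, -0.004], 0.18)]
16.5333
```

Run:
```python
from h import *
pick((.4325,.0315))
f=floor(1)
for d in (.0,.13): print(inverse_kinematics(pen_tcp(f+AX*d),QI))
r.move_to(pen_tcp(f+AX*.15),QI)
print("foot should be",np.round(f+AX*.15,3)); see("marker_a")
print(telemetry.current_t(),telemetry.current_opening())
im=vision.snapshot("side")[150:350,200:450]; cv2.imwrite("pics/s2.png",cv2.resize(im,(750,600))[:,:,::-1])
```

```text
open 0.023324152353942928 20.5833
[-0.71528786  0.21418209  2.09400094  0.88669551  0.62914873 -0.03035159]
[-8.81305001e-01 -1.72409407e-03  2.01744319e+00  6.82895069e-01
  9.33999205e-01  1.22860438e-01]
foot should be [ 0.54  -0.174  0.149]
scene marker_a [([0.541, -0.177, 0.152], 0.83)]
side marker_a [([0.636, -0.224, 0.03], 0.81), ([0.536, -0.174, 0.151], 0.7)]
21.85 0.023498808694404506
```

View pics/s2.png

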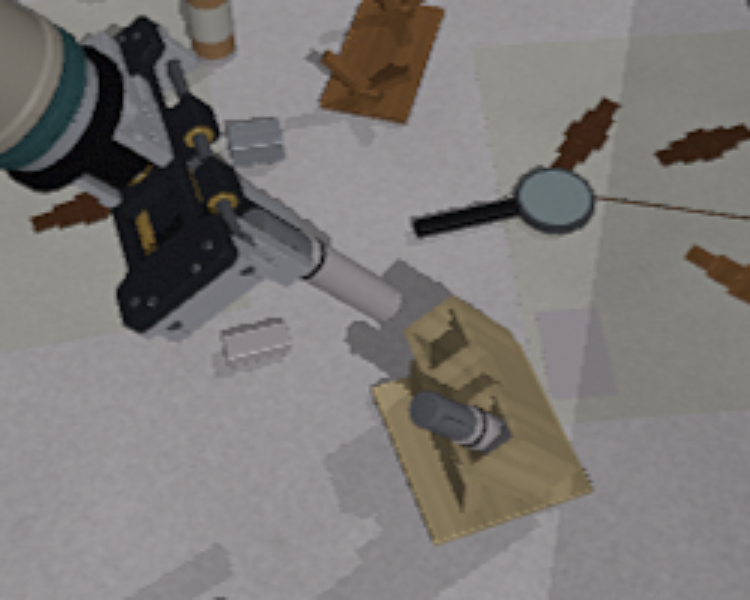

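Pen a is seated, with its cap out at about (440,410). Pen b is lined up with sleeve 1's mouth at about (440,335). I'll insert it, then check reachability for the tube.

Run:
```python
from h import *
g,d=insert(1)
if abs(d)<.008: leave(1); see("marker_a",("side",)); see("tube_center")
print(telemetry.current_t())
cy=F([np.sin(np.radians(22.2)),np.cos(np.radians(22.2)),0]); up=F([0,0,1.])
seat=F([.593,.201,.048]); tube=F([.439,.2355,0])
for th in (45,55,65,75):
  c,s=np.cos(np.radians(th)),np.sin(np.radians(th))
  gh=.108 if th==45 else .095
  for sg in (1,-1):
    # place
    u=sg*cy; z=-c*u-s*up; n=np.cross(u,up)   # rotation axis
    for cl in (1,-1):
      gp=seat+u*(gh-.075)
      ql=[inverse_kinematics(tcp(gp+up*h,z),tool(z,cl*n)) for h in (0,.06,.12)]
      print("place",th,sg,cl,[None if q is None else np.round(q,2).tolist() for q in ql[::2]])
  for az in range(-90,181,30):
    a=np.radians(az); u=F([np.cos(a),np.sin(a),0]); z=s*u-c*up; n=np.cross(u,up)
    for cl in (1,-1):
      Q=[inverse_kinematics(tcp(tube+up*gh+d,z),tool(z,cl*n)) for d in (0*up,-z*.08,up*.1)]
      if all(q is not None for q in Q): print("  pick",th,az,cl,np.round(Q[0],2).tolist())
```

```text
guard True depth left mm -0.7153668290466788 lateral [0.1 0.3] dF [-0.9 -0.3  1.9] 23.7417
side marker_a [([0.634, -0.227, 0.026], 0.96), ([0.618, -0.156, 0.03], 0.72)]
scene tube_center [([0.436, 0.232, 0.074], 0.98), ([0.64, -0.23, 0.02], 0.22)]
side tube_center [([0.438, 0.236, 0.076], 0.72), ([0.59, 0.202, -0.0], 0.61)]
25.1
place 45 1 1 [[0.51, 0.88, 1.11, -0.47, 1.79, 0.95], [0.51, 0.79, 0.99, -0.5, 1.97, 0.85]]
place 45 1 -1 [[0.51, 0.88, 1.11, -0.47, 1.79, -2.19], [0.51, 0.79, 0.99, -0.5, 1.97, -2.29]]
place 45 -1 1 [[-0.29, 0.49, 2.06, 1.12, 0.9, 2.37], [-0.29, 0.3, 1.93, 0.94, 1.06, 2.69]]
place 45 -1 -1 [[-0.29, 0.49, 2.06, 1.12, 0.9, -0.78], [-0.29, 0.3, 1.93, 0.94, 1.06, -0.46]]
  pick 45 -90 1 [0.74, 0.59, 1.59, -0.55, 1.56, -2.22]
  pick 45 -90 -1 [0.74, 0.59, 1.59, -0.55, 1.56, 0.92]
  pick 45 -60 1 [0.86, 0.46, 1.85, -0.78, 1.26, -2.39]
  pick 45 -60 -1 [0.86, 0.46, 1.85, -0.78, 1.26, 0.75]
  pick 45 -30 -1 [0.88, 0.32, 2.14, -1.1, 0.9, 0.65]
  pick 45 30 1 [0.16, 0.1, 2.51, 2.26, 0.33, -0.98]
  pick 45 60 1 [-0.2, 0.19, 2.37, 1.28, 0.78, -0.73]
  pick 45 90 1 [-0.22
[... 3004 characters left out ...]
]
  pick 75 -90 -1 [0.84, 0.88, 1.49, -0.75, 1.89, 1.06]
  pick 75 -60 1 [1.01, 0.78, 1.84, -1.02, 1.57, -2.03]
  pick 75 -60 -1 [1.01, 0.78, 1.84, -1.02, 1.57, 1.11]
  pick 75 60 1 [-0.54, 0.82, 2.67, 1.64, 1.32, -1.92]
  pick 75 60 -1 [-0.54, 0.82, 2.67, 1.64, 1.32, 1.22]
  pick 75 90 1 [-0.43, 0.71, 2.19, 1.1, 1.41, -1.35]
  pick 75 90 -1 [-0.43, 0.71, 2.19, 1.1, 1.41, 1.79]
  pick 75 120 1 [-0.23, 0.79, 1.79, 0.79, 1.7, -1.17]
  pick 75 120 -1 [-0.23, 0.79, 1.79, 0.79, 1.7, 1.97]
  pick 75 150 1 [-0.02, 0.9, 1.45, 0.54, 2.0, -1.18]
  pick 75 150 -1 [-0.02, 0.9, 1.45, 0.54, 2.0, 1.96]
  pick 75 180 1 [0.2, 0.98, 1.22, 0.25, 2.23, -1.36]
  pick 75 180 -1 [0.2, 0.98, 1.22, 0.25, 2.23, 1.78]
```

Both pens are seated. Now the tube: I'll use a 65° tool tilt with the grip 47 mm from the top, and lift it to above the cradle.

```bash
cat >> h.py <<'E'
th=np.radians(65); C,S=np.cos(th),np.sin(th); UP=F([0,0,1.]); GT=.103
TU=F([.438,.2345,0]); SEAT=F([.593,.2015,.048]); CY=F([np.sin(np.radians(22.2)),np.cos(np.radians(22.2)),0])
a=np.radians(120); U=F([np.cos(a),np.sin(a),0]); ZP=S*U-C*UP; QP=tool(ZP,np.cross(U,UP))
ZL=-C*CY-S*UP; QL=tool(ZL,np.cross(CY,UP)); GL=SEAT+CY*(GT-.075)
E
python3 - <<'E'
from h import *
gripper_to(.065,20)
p=tcp(TU+UP*GT,ZP)
r.move_to(p-ZP*.09+UP*.12,QP); r.move_l(p-ZP*.09,vel=.2)
print("contact",r.move_l(p,vel=.1,guard=4))
gripper_to(.02,20); print("open",telemetry.current_opening())
r.move_l(p+UP*.15,vel=.15)
r.move_to(tcp(GL+UP*.12,ZL),QL)
see("tube_center"); see("tube",("side",)); print(telemetry.current_t(),telemetry.current_opening(),np.round(telemetry.current_wrist_force(),1))
print("centre should be",SEAT+UP*.12)
im=vision.snapshot("side")[100:300,200:450]; cv2.imwrite("pics/s3.png",cv2.resize(im,(750,600))[:,:,::-1])
E
```

```text
contact False
open 0.03954193447564648
scene tube_center [([0.591, 0.197, 0.166], 0.69)]
side tube_center [([0.594, 0.198, 0.168], 0.88), ([0.635, -0.223, 0.026], 0.4)]
side tube [([0.564, 0.13, 0.167], 0.89), ([0.414, -0.345, 0.003], 0.6)]
32.2667 0.03961981337602512 [ 0.1 -0.5 -1. ]
centre should be [0.593  0.2015 0.168 ]
```

View pics/s3.png

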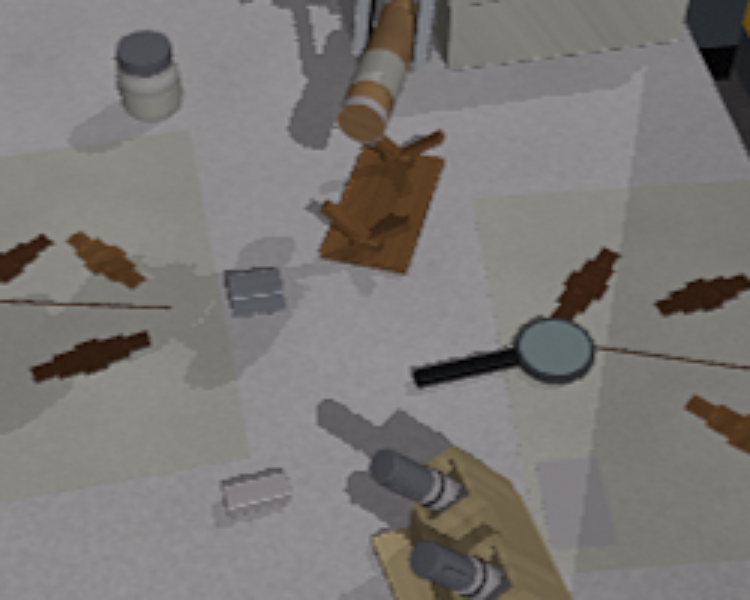

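The tube is held level, with its near end at about (362,115), and aligned with the cradle at about (385,215). Both pen caps show seated. I'll lower it gently.

Run:
```python
from h import *
p=tcp(GL+CY*.0025,ZL)
r.move_l(p+UP*.025,vel=.1)
g=r.move_l(p-UP*.004,vel=.03,guard=2.5)
z=F(telemetry.current_ee_pos()); print(g,"above seat mm",1000*(z-p)[2],np.round(telemetry.current_wrist_force(),1))
if abs((z-p)[2])<.006:
    gripper_to(.056); r.hold(.3); r.move_l(z-ZL*.13,vel=.15)
see("tube_center"); see("tube",("side",)); see("marker_a")
for t in ["lens","tape","weight","eraser","paste_jar"]: print(t,[(np.round(d["at"],3).tolist(),round(d["score"],2)) for d in models.mark_of(t,"side")[:1]])
print(telemetry.current_t())
im=vision.snapshot("side")[100:300,200:450]; cv2.imwrite("pics/s4.png",cv2.resize(im,(750,600))[:,:,::-1])
```

```text
True above seat mm 0.6870028086393212 [1.  1.  3.2]
scene tube_center [([0.591, 0.197, 0.047], 0.8)]
side tube_center [([0.594, 0.202, 0.05], 0.92), ([0.605, -0.2, -0.002], 0.62), ([0.623, -0.156, 0.03], 0.38)]
side tube [([0.562, 0.134, 0.046], 0.69)]
scene marker_a []
side marker_a [([0.606, -0.201, -0.004], 0.75), ([0.634, -0.227, 0.029], 0.6), ([0.621, -0.158, 0.029], 0.56)]
lens [([0.414, -0.346, 0.004], 0.75)]
tape []
weight [([0.468, 0.103, -0.004], 0.5)]
eraser [([0.596, 0.206, 0.047], 0.55)]
paste_jar [([0.386, 0.387, -0.001], 0.89)]
36.7333
```

View pics/s4.png

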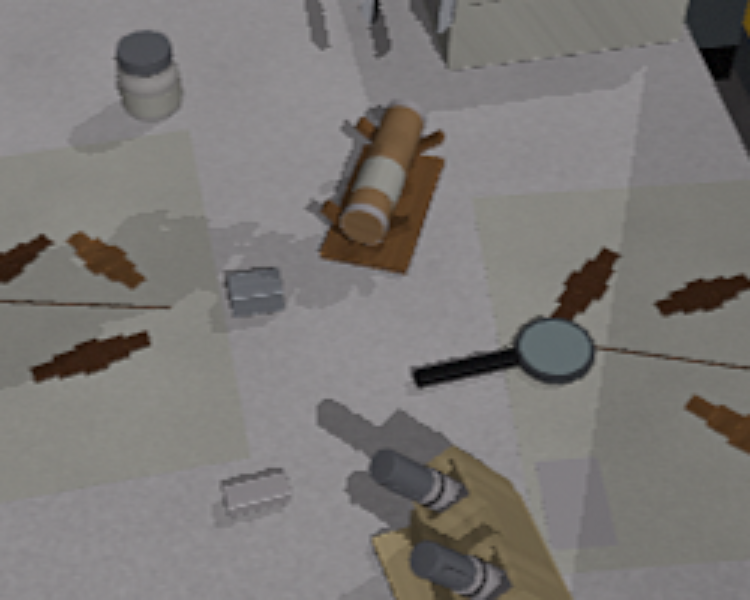

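The tube lies in both saddles and is centred, from about (405,110) to (365,220). Both pens are seated and the weight, eraser, jar and lens have not moved. I'm handing it in.

```bash
python3 -c "
from plant import r
print(r.sign_off())"
```

```text
the job is handed in; nothing more can be done
None
```

Both pens are seated cap up in the holder, one in each sleeve, and the tube lies centred in both cradle saddles; the bystanders visible in the last picture had not moved (the tape was out of frame), and I handed the job in at about 37 s.

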